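Put the lid on the gap gauge case

TASK

Close the open blue case that holds the gap gauge: pick up the blue lid by its black grip and set it flat on the case, squarely in line with the rim all round. Set it down rather than letting it drop, and leave the white lid lying where it is.

Things in the scene. Friction and masses are not known exactly. Their poses are not given: they have to be found in the camera images.
- blue_case: Open-topped blue plastic case, 40 mm high, with a flat rim of 72 x 96 mm outside (rim 12 mm wide round an opening of 48 x 72 mm) and the brass-coloured gap gauge lying in it below the rim. Fixed to the table. Origin: centre of its underside; x along the 72 mm side, y along the 96 mm side, z up; the rim's top is at z = 40 mm.
- blue_lid: Blue plastic lid of that case, 0.10 to 0.21 kg: 72 x 96 x 8 mm plate, flat underneath, lying on the table. A black grip rib stands on it along the long side, 14 mm wide, 60 mm long, its top 32 mm above the underside: take it across the 14 mm from above. Origin: centre of the underside; x along the 72 mm side, y along the 96 mm side and the rib, z up. A half turn makes no difference.
- white_lid: White plastic lid of another case, not wanted here. Same shape and size as the blue lid, with the same black grip rib, lying on the table; origin and axes as for the blue lid.

How it is judged:
By the outcome, as a careful person would: the job done as asked, in the order asked, and still so for the second after the job is handed in, with the robot touching nothing.
It also fails if it takes over 32 s, if anything falls off the work surface, if the arm or the gripper's body presses on something with over 40 N, if the wrist force passes 120 N, or if a joint passes its speed limit or range.

ROBOT

A 6-joint arm with a two-finger parallel gripper is mounted at the origin on a cart in front of the work surface, level with it; the furniture and walls round the work are solid. World frame = base frame: x ahead of the robot, y to its left, z up, the work surface at z = 0. Lengths are in m, angles in degrees, forces in N, time in s.
With the tool pointing down it reaches from about 0.375 to 0.9 m from the base axis. Payload 3.1 kg.
Tool frame: the origin (TCP) lies midway between the tips of the shut fingers; the grasp point (between the pads) lies 19 mm behind it; z points along the fingers, y is the line along which they close (so a half turn about z gives the same grasp; the last joint's range is limited). The gripper opens to 87 mm and grips with 3 to 60 N. Pads are 19 mm wide; open, the fingers measure 117 mm over their backs; the gripper's body (75 mm by 190 mm) begins 51 mm behind the grasp point.
Start: joints at [-86.545, 30.224, 82.088, -0, 67.689, -10.227], TCP at [0.148, -0.607, 0.223] pointing down, gripper open.
Joint ranges: [-176.69, 176.69], [-43.24, 126.21], [12.49, 139.97], [-82, 262], [0, 151.66], [-163.58, 163.58]. Speed limits (degrees/s): [159.86, 159.86, 180, 180, 180, 180].

INTERFACE

Orientations are given as a 3x3 rotation matrix whose columns are the frame's x, y, z axes.
In Python, from rig import bot gives the robot as it stands.
- The arm moves only by the tool run_rows, called after ">>>" as name(argument=value, ...) on one line, values as JSON. Schema: {"type":"object","properties":{"ticks":{"type":"array","items":{"type":"number"},"minItems":7,"maxItems":140},"only":{"type":"string"},"quiet":{"type":"boolean"},"lines":{"type":"string"}},"required":["ticks"],"additionalProperties":false}. ticks is one flat list of numbers that holds 1 to 20 rows one after another, with no inner brackets; each row has 7 numbers: dx, dy, dz in m, then a rotation vector rx, ry, rz in degrees, then the opening from 0.0 (shut) to 1.0 (fully open); each row is the pose to reach, as a shift and turn from the pose commanded when the call began, along the tool's axes at that moment; what a row does not reach only later rows make up. A row lasts 1/10 s, in which the tool goes at most 0.05 m and 8.59 degrees, less where a joint would pass 70% of its speed; a pose out of reach is approached as far as the arm can. The fingers move at their own pace and stop on an object; the grip force is fixed at half the most. Time passes only in rows, so rows that do not move let the fingers close. The tool returns the time, the measured TCP pose, the force, the opening and the grip force at its end. only (a regular expression) keeps the lines of the reply that match it, lines (a string "A,B") keeps lines A to B, and quiet returns only ok. Input that does not fit is refused with a message, and nothing moves.
- bot.read_state(): the state, without advancing time (a new reading comes with each control period).
- bot.capture(name): name is "scene" or "top" or "wrist"; returns a dict with "color" (384x512x3 uint8, red, green, blue), "K" (3x3 intrinsics, pixels), "view" (4x4, takes a point from world to camera coordinates); the wrist camera has in their place "mount" (4x4, takes a point from camera to tool coordinates, whose origin is the TCP and whose axes are the flange's). Camera axes: x right, y up, looking along -z (the intrinsics and any distortion apply to the point x, -y, -z); pixel columns grow to the right and rows downward; lengths in m; the calibration is good to about 2 mm. A picture is of the moment at which its call begins: read the wrist's pose just before it. There is no depth.
- bot.hand_in(): hands the job in; it is judged then, once.
The state is a dict: "time_s": time; "joint_positions": joint angles; "qvel": joint speeds; "tau": joint torques, N m; "position": TCP position; "tcp_rot": TCP orientation; "force": force on the tool from outside, world axes, zero at the start; "moment": the same for the moment, N m; "opening": opening from 0.0 (shut) to 1.0 (fully open); "grasp_force": force on a finger pad.
Only numpy, scipy, OpenCV 4.12 (cv2) and the standard library are available. Lean on these libraries where they do the work, as an engineer would, in place of code of your own. Each camera call takes 0.05 s, during which the arm holds its last target. There are 200 camera calls.

## Working session

There is one attempt and no reset: what is moved stays moved. The work goes in short steps, Python scripts to look and compute and a tool call to move; the robot and the scene stay as the last step left them, time stands still between calls to the robot, and variables do not carry over. Pictures are saved under pics/ and viewed, at most 13 in all, crops included, and the job is handed in when it is done.

```bash
mkdir -p pics; ls
```

Run:
```python
from rig import bot
import cv2,numpy as np,pickle
s=bot.read_state();print(s)
d={}
for n in("scene","top","wrist"):
    c=bot.capture(n);d[n]=c
    print(n,[(k,np.round(v,4).tolist()) for k,v in c.items() if k!="color"])
pickle.dump(d,open("d0.pkl","wb"))
cv2.imwrite("pics/a.png",cv2.cvtColor(np.hstack([cv2.resize(d[n]["color"],(400,300)) for n in("scene","wrist")]),cv2.COLOR_RGB2BGR))
cv2.imwrite("pics/b.png",cv2.cvtColor(d["top"]["color"],cv2.COLOR_RGB2BGR))
```

```text
pics
rig.py
{'time_s': 0.0, 'joint_positions': array([-8.65451765e+01,  3.02799565e+01,  8.21597730e+01, -1.07108729e-03,
        6.76897410e+01, -1.02286912e+01]), 'qvel': array([ 0.10722912, -0.11532018,  0.00106278, -0.06387202,  0.02662055,
        0.06133853]), 'tau': array([-4.54209166e-04, -4.40043283e+01, -1.76591134e+01,  6.33994024e-02,
        5.83125022e-02, -1.79783856e-04]), 'position': array([ 0.14781057, -0.60647711,  0.22154224]), 'tcp_rot': array([[ 9.71615570e-01,  2.36565343e-01, -1.53435143e-04],
       [ 2.36565080e-01, -9.71613030e-01,  2.25453506e-03],
       [ 3.84265275e-04, -2.22683876e-03, -9.99997447e-01]]), 'force': array([-0.00084278,  0.54759337,  0.36673952]), 'moment': array([ 0.03896941, -0.03956317, -0.02593804]), 'grasp_force': 0.0, 'opening': 1.0001454424532086}
scene [('K', [[353.3135, 0.0, 255.0956], [0.0, 353.3135, 193.4363], [0.0, 0.0, 1.0]]), ('view', [[-0.8811, -0.473, -0.0051, 0.539], [0.2277, -0.4337, 0.8718, -0.0712], [-0.4146, 0.7669, 0.4898, -0.8144], [0.0, 0.0, 0.0, 1.0]])]
top [('K', [[394.8291, 0.0, 259.0323], [0.0, 394.8291, 193.3029], [0.0, 0.0, 1.0]]), ('view', [[-0.0125, -0.9998, -0.0127, 0.2074], [0.9918, -0.014, 0.127, -0.5206], [-0.1272, -0.011, 0.9918, -0.8161], [0.0, 0.0, 0.0, 1.0]])]
wrist [('K', [[300.847, 0.0, 260.2804], [0.0, 300.847, 191.7781], [0.0, 0.0, 1.0]]), ('mount', [[-0.0002, 0.9596, 0.2814, 0.0784], [1.0, -0.0001, 0.0009, -0.0002], [0.0009, 0.2814, -0.9596, -0.1615], [0.0, 0.0, 0.0, 1.0]])]
```

View pics/a.png

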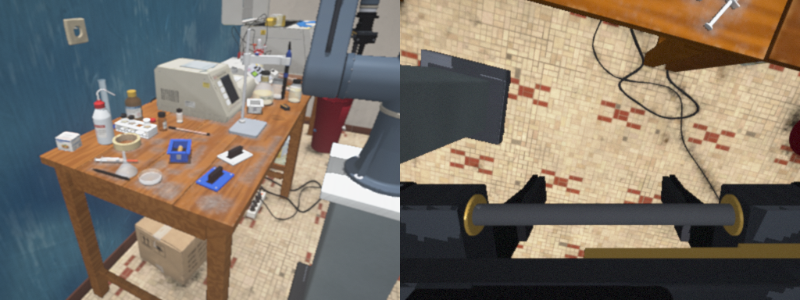

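View pics/b.png

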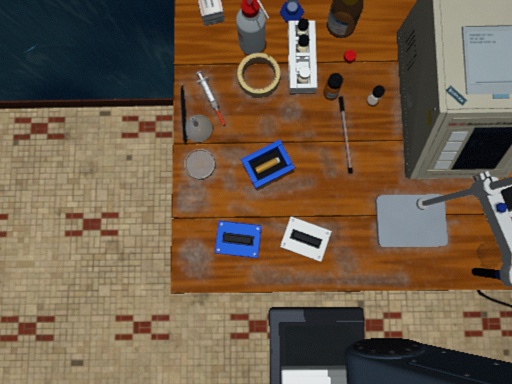

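The top view shows the blue lid at about (238,239), the open blue case at (267,165) and the white lid at (306,239). The wrist sees only floor and table edge. Next I measure the lid and case by colour.

Create h.py:
```python
import cv2,numpy as np
def cast(px,c,z,T=None):
    """pixels -> world points on plane z; T: camera-to-world"""
    if T is None: T=np.linalg.inv(c["view"])
    p=np.asarray(px,float).reshape(-1,2);K=c["K"]
    d=np.c_[(p[:,0]-K[0,2])/K[0,0],-(p[:,1]-K[1,2])/K[1,1],-np.ones(len(p))]@T[:3,:3].T
    o=T[:3,3];return o+d*((z-o[2])/d[:,2])[:,None]
def wristT(s,c):
    T=np.eye(4);T[:3,:3]=s["tcp_rot"];T[:3,3]=s["position"];return T@c["mount"]
def blue(img,amin=300):
    h=cv2.cvtColor(img,cv2.COLOR_RGB2HSV)
    m=cv2.inRange(h,(108,150,60),(128,255,255))
    cs,_=cv2.findContours(m,cv2.RETR_EXTERNAL,cv2.CHAIN_APPROX_NONE)
    return [c for c in cs if cv2.contourArea(c)>amin]
def rect(P):
    """min-area rect of world xy points: centre, short, long, direction (deg) of long side mod 180"""
    (cx,cy),(w,h),a=cv2.minAreaRect((P[:,:2]*1000).astype(np.float32))
    if w>h: w,h,a=h,w,a-90
    return round(cx,1),round(cy,1),round(w,1),round(h,1),round((a+90)%180,1)
```

Run:
```python
from h import *
import pickle
d=pickle.load(open("d0.pkl","rb"))
for n in("top","scene"):
    c=d[n]
    for k in blue(c["color"],150):
        print(n,cv2.boundingRect(k),cv2.contourArea(k),[(z,rect(cast(k.reshape(-1,2),c,z))) for z in(.008,.04)])
```

```text
top (215, 221, 46, 37) 1320.0 [(0.008, (427.0, 248.7, 70.7, 94.0, 82.5)), (0.04, (426.6, 246.6, 68.1, 90.5, 82.5))]
top (241, 140, 54, 48) 1376.0 [(0.008, (594.4, 181.4, 75.4, 99.4, 116.0)), (0.04, (587.8, 181.8, 72.7, 95.7, 116.0))]
top (280, 2, 24, 20) 192.5 [(0.008, (956.9, 118.9, 48.0, 54.2, 83.2)), (0.04, (936.9, 121.6, 46.3, 52.2, 83.2))]
scene (252, 216, 46, 28) 376.5 [(0.008, (423.9, 254.4, 68.6, 92.5, 83.9)), (0.04, (405.0, 296.2, 63.8, 86.0, 83.9))]
scene (215, 179, 29, 18) 421.0 [(0.008, (617.6, 136.6, 71.8, 97.4, 117.7)), (0.04, (585.0, 186.6, 66.8, 90.6, 117.7))]
```

Run:
```python
from h import *
import pickle
d=pickle.load(open("d0.pkl","rb"))
a=cv2.resize(d["scene"]["color"][0:240,200:512],(790,600),interpolation=cv2.INTER_CUBIC)
cv2.imwrite("pics/c.png",a[...,::-1])
c=d["top"]
print(cast([[423,203],[480,180],[505,280],[475,272],[512,265],[378,195],[446,247],[172,290],[500,290]],c,.0).round(3))
```

```text
[[ 0.501 -0.163  0.   ]
 [ 0.551 -0.294  0.   ]
 [ 0.331 -0.329  0.   ]
 [ 0.349 -0.266  0.   ]
 [ 0.363 -0.347  0.   ]
 [ 0.52  -0.065  0.   ]
 [ 0.403 -0.207  0.   ]
 [ 0.318  0.393  0.   ]
 [ 0.31  -0.317  0.   ]]
```

View pics/c.png

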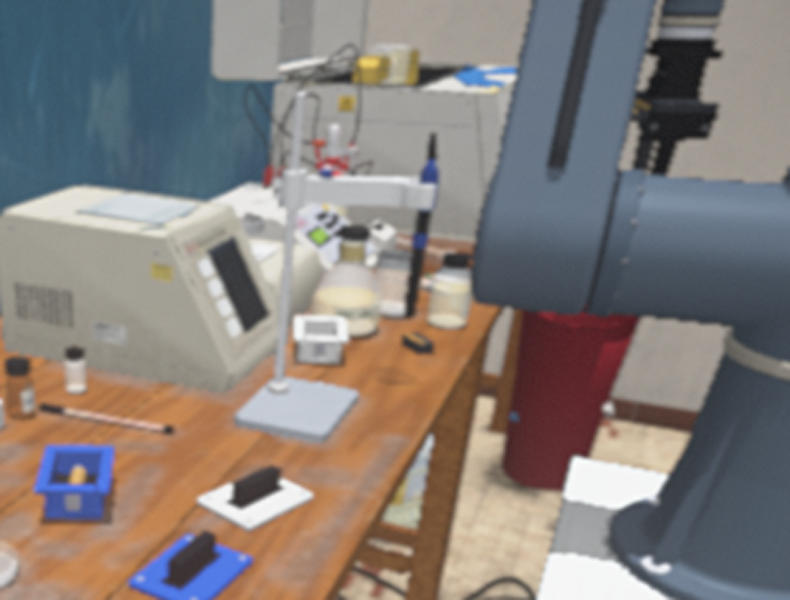

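The scene shows a retort stand (pole base about scene (312,155), top (319,38)) with a boom and an electrode on the way from the start to the lid; I work out where they are.

Run:
```python
from h import *
import pickle
d=pickle.load(open("d0.pkl","rb"))
a=cv2.resize(d["top"]["color"][150:300,370:512],(568,600),interpolation=cv2.INTER_CUBIC)
b=cv2.resize(d["scene"]["color"][30:140,300:385],(232,300),interpolation=cv2.INTER_CUBIC)
o=np.zeros((600,800,3),np.uint8);o[:,:568]=a;o[:300,568:]=b
cv2.imwrite("pics/d.png",o[...,::-1])
```

```text
(no output)
```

View pics/d.png

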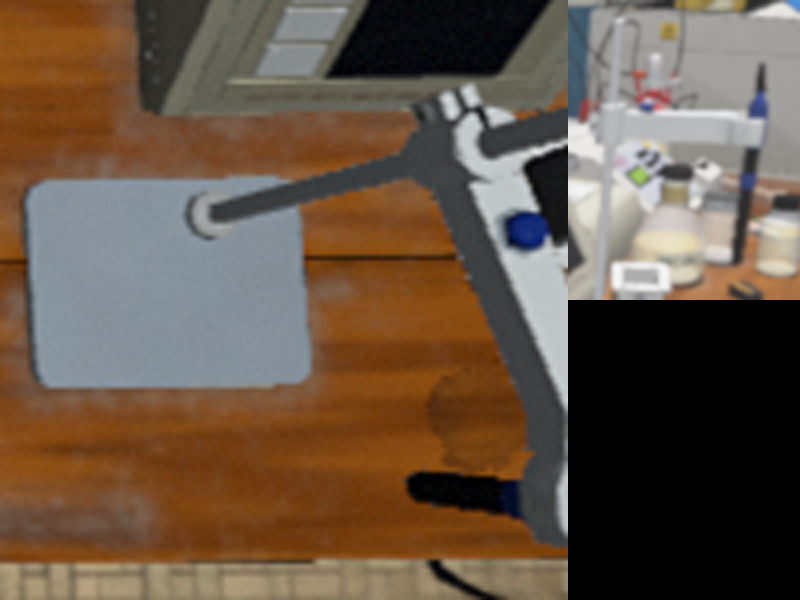

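The crop shows the boom running from the pole toward the robot, with the electrode tip at top (474,271) / scene (363,126).

Run:
```python
from h import *
import pickle
d=pickle.load(open("d0.pkl","rb"));F=np.diag([1,-1,-1,1.])
P=lambda n:d[n]["K"]@(F@d[n]["view"])[:3]
a=np.array([[474,271],[508,275],[478,188],[423,203]],float).T;b=np.array([[363,126],[369,78],[316,74],[312,155]],float).T
X=cv2.triangulatePoints(P("top"),P("scene"),a,b);print((X[:3]/X[3]).T.round(3))
for z in(.2,.3,.35,.4,.45):
    q=P("scene")@[.501,-.163,z,1];print(z,(q/q[2])[:2].round())
```

```text
[[ 0.357 -0.203  0.119]
 [ 0.358 -0.18   0.262]
 [ 0.495 -0.142  0.268]
 [ 0.495 -0.159  0.015]]
0.2 [314.  96.]
0.3 [316.  61.]
0.35 [318.  42.]
0.4 [319.  22.]
0.45 [321.   1.]
```

>>> run_rows(ticks=[0.06, -0.037, -0.23, 0, 0, 0, 1, 0.06, -0.037, -0.23, 0, 0, 0, 1, 0.06, -0.037, -0.23, 0, 0, 0, 1, 0.06, -0.037, -0.23, 0, 0, 0, 1, 0.06, -0.037, -0.23, 0, 0, 0, 1, 0.407, -0.268, -0.23, 0, 0, -20, 1, 0.407, -0.268, -0.23, 0, 0, -20, 1, 0.407, -0.268, -0.23, 0, 0, -20, 1, 0.407, -0.268, -0.23, 0, 0, -20, 1, 0.407, -0.268, -0.23, 0, 0, -20, 1, 0.407, -0.268, -0.23, 0, 0, -20, 1, 0.407, -0.268, -0.23, 0, 0, -20, 1, 0.407, -0.268, -0.23, 0, 0, -20, 1, 0.407, -0.268, -0.23, 0, 0, -20, 1])

```text
time_s: 1.55
position: [0.4821, -0.2467, 0.4523]
tcp_rot: [[0.829, 0.559, 0.001], [0.559, -0.829, 0.002], [0.002, -0.001, -1.0]]
force: [-0.1, -0.5, 0.2]
opening: 1.0
grasp_force: 0.0
```

>>> run_rows(ticks=[0.156, -0.253, 0, 0, 0, -30, 1, 0.156, -0.253, 0, 0, 0, -30, 1, 0.156, -0.253, 0, 0, 0, -30, 1, 0.156, -0.253, 0, 0, 0, -30, 1, 0.156, -0.253, 0, 0, 0, -30, 1, 0.156, -0.253, 0, 0, 0, -40, 1, 0.22, -0.294, 0.172, 0, 0, -48.5, 1, 0.22, -0.294, 0.172, 0, 0, -48.5, 1, 0.22, -0.294, 0.172, 0, 0, -48.5, 1, 0.22, -0.294, 0.172, 0, 0, -48.5, 1, 0.22, -0.294, 0.172, 0, 0, -48.5, 1, 0.22, -0.294, 0.172, 0, 0, -48.5, 1])

```text
time_s: 2.75
position: [0.4999, 0.116, 0.2805]
tcp_rot: [[0.135, 0.991, -0.001], [0.991, -0.135, -0.0], [-0.001, -0.001, -1.0]]
force: [1.0, 0.2, -0.1]
opening: 1.001
grasp_force: 0.0
```

Run:
```python
from h import *
from rig import bot
import pickle
s=bot.read_state();c=bot.capture("wrist");t=bot.capture("top");T=wristT(s,c)
pickle.dump((s,c),open("d1.pkl","wb"))
cv2.imwrite("pics/e.png",c["color"][...,::-1])
print(s["position"],s["time_s"])
for k in blue(c["color"],600):
    print(cv2.boundingRect(k),cv2.contourArea(k),[(z,rect(cast(k.reshape(-1,2),c,z,T))) for z in(.008,.04)])
```

```text
[0.49986338 0.11598885 0.28053444] 2.75
(286, 57, 73, 91) 2351.0 [(0.008, (591.1, 180.7, 67.4, 101.7, 116.2)), (0.04, (585.2, 181.6, 62.5, 94.2, 116.2))]
(182, 40, 22, 56) 971.5 [(0.008, (427.3, 250.7, 25.2, 68.7, 82.5)), (0.04, (433.5, 246.4, 23.3, 63.6, 82.5))]
```

View pics/e.png

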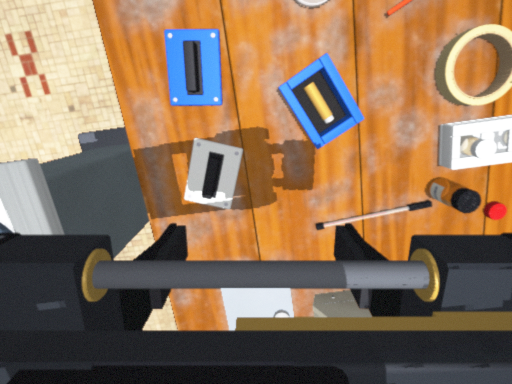

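The wrist view shows the blue lid at (193,67), the case at (321,100) and the white lid at (214,174). The blue hue mask is too narrow here, so I widen it.

```bash
sed -i 's/(108,150,60),(128,255,255)/(100,130,60),(132,255,255)/' h.py
```

Run:
```python
from h import *
import pickle
s,c=pickle.load(open("d1.pkl","rb"));T=wristT(s,c)
print(cv2.cvtColor(c["color"],cv2.COLOR_RGB2HSV)[[95,85,70,100],[175,210,320,290]].tolist())
for k in blue(c["color"],600):
    print(cv2.boundingRect(k),cv2.contourArea(k),[(z,rect(cast(k.reshape(-1,2),c,z,T))) for z in(.008,.04)])
h=cv2.cvtColor(c["color"],cv2.COLOR_RGB2HSV);m=(h[...,2]<60).astype(np.uint8);m[:30]=0;m[110:]=0;m[:,:160]=0;m[:,225:]=0
p=np.argwhere(m)[:,::-1];print(len(p),p.min(0),p.max(0),rect(cast(p,c,.032,T)),rect(cast(p,c,.008,T)))
```

```text
[[106, 186, 254], [105, 173, 255], [111, 188, 106], [105, 165, 255]]
(279, 54, 84, 94) 4156.0 [(0.008, (595.0, 182.7, 77.3, 102.2, 116.6)), (0.04, (588.9, 183.4, 71.6, 94.7, 116.6))]
(165, 29, 57, 76) 3831.5 [(0.008, (428.7, 250.9, 70.7, 93.6, 82.5)), (0.04, (434.8, 246.7, 65.5, 86.7, 82.5))]
198 [189  42] [199  92] (436.1, 247.1, 12.7, 59.1, 73.5) (431.6, 250.2, 13.4, 62.6, 73.5)
```

>>> run_rows(ticks=[0.123, -0.0895, 0.08, 0, 0, -0.3, 1, 0.123, -0.0895, 0.12, 0, 0, -0.3, 1, 0.123, -0.0895, 0.17, 0, 0, -0.3, 1, 0.123, -0.0895, 0.18, 0, 0, -0.3, 1, 0.123, -0.0895, 0.18, 0, 0, -0.3, 1, 0.123, -0.0895, 0.18, 0, 0, -0.3, 1, 0.123, -0.0895, 0.18, 0, 0, -0.3, 1])

```text
time_s: 3.55
position: [0.4298, 0.2502, 0.1019]
tcp_rot: [[0.13, 0.991, 0.003], [0.991, -0.13, 0.001], [0.001, 0.003, -1.0]]
force: [0.3, 0.2, 0.5]
opening: 0.997
grasp_force: 0.0
```

Run:
```python
from h import *
from rig import bot
import pickle
s=bot.read_state();c=bot.capture("wrist");T=wristT(s,c)
pickle.dump((s,c),open("d2.pkl","wb"))
cv2.imwrite("pics/f.png",c["color"][...,::-1])
print(s["position"],s["time_s"],s["tcp_rot"])
for k in blue(c["color"],600):
    print(cv2.boundingRect(k),cv2.contourArea(k),[(z,rect(cast(k.reshape(-1,2),c,z,T))) for z in(.008,.04)])
```

```text
[0.42975322 0.2501533  0.10188847] 3.55 [[ 1.30489184e-01  9.91445889e-01  2.76069363e-03]
 [ 9.91449350e-01 -1.30491076e-01  5.15733724e-04]
 [ 8.71567962e-04  2.66979023e-03 -9.99996056e-01]]
(390, 190, 109, 69) 3107.5 [(0.008, (593.1, 204.0, 57.1, 94.1, 8.9)), (0.04, (574.0, 219.5, 50.0, 82.3, 8.9))]
(215, 141, 83, 102) 7932.0 [(0.008, (427.9, 251.7, 70.4, 93.4, 82.6)), (0.04, (429.4, 261.1, 61.6, 81.7, 82.6))]
```

View pics/f.png

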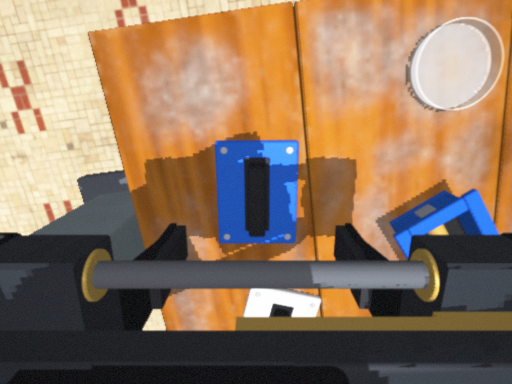

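The lid (centre pixel (257,192)) lies square between the fingers. I descend and close.

>>> run_rows(ticks=[0.001, -0.001, 0.04, 0, 0, 0, 1, 0.001, -0.001, 0.07, 0, 0, 0, 1, 0.001, -0.001, 0.085, 0, 0, 0, 1, 0.001, -0.001, 0.09, 0, 0, 0, 1, 0.001, -0.001, 0.09, 0, 0, 0, 1, 0.001, -0.001, 0.09, 0, 0, 0, 0, 0.001, -0.001, 0.09, 0, 0, 0, 0, 0.001, -0.001, 0.09, 0, 0, 0, 0, 0.001, -0.001, 0.09, 0, 0, 0, 0, 0.001, -0.001, 0.09, 0, 0, 0, 0, 0.001, -0.001, 0.09, 0, 0, 0, 0, 0.001, -0.001, 0.09, 0, 0, 0, 0, 0.001, -0.001, 0.09, 0, 0, 0, 0])

```text
time_s: 4.9
position: [0.4271, 0.2513, 0.0105]
tcp_rot: [[0.131, 0.991, -0.0], [0.991, -0.131, -0.0], [-0.0, -0.0, -1.0]]
force: [0.1, 0.7, -0.1]
opening: 0.357
grasp_force: 0.0
```

>>> run_rows(ticks=[0, 0, 0, 0, 0, 0, 0, 0, 0, 0, 0, 0, 0, 0, 0, 0, 0, 0, 0, 0, 0, 0, 0, 0, 0, 0, 0, 0, 0, 0, 0, 0, 0, 0, 0, 0, 0, 0, 0, 0, 0, 0])

```text
time_s: 5.5
position: [0.427, 0.2512, 0.0105]
tcp_rot: [[0.131, 0.991, -0.0], [0.991, -0.131, -0.0], [-0.0, -0.0, -1.0]]
force: [-0.1, 0.8, -0.4]
opening: 0.16
grasp_force: 30.0
```

Gripped at 14 mm. I lift and move to a spot where the wrist camera sees both the held lid and the case.

>>> run_rows(ticks=[0, 0, -0.02, 0, 0, 0, 0, 0, 0, -0.05, 0, 0, 0, 0, 0, 0, -0.09, 0, 0, 0, 0, -0.03, 0.02, -0.13, 0, 0, -5, 0, -0.06, 0.045, -0.15, 0, 0, -12, 0, -0.09, 0.07, -0.15, 0, 0, -19, 0, -0.12, 0.09, -0.15, 0, 0, -26, 0, -0.145, 0.11, -0.15, 0, 0, -31, 0, -0.161, 0.123, -0.15, 0, 0, -33.9, 0, -0.161, 0.123, -0.15, 0, 0, -33.9, 0, -0.161, 0.123, -0.15, 0, 0, -33.9, 0, -0.161, 0.123, -0.15, 0, 0, -33.9, 0])

```text
time_s: 6.7
position: [0.5267, 0.0764, 0.1602]
tcp_rot: [[-0.445, 0.896, -0.002], [0.896, 0.445, 0.0], [0.001, -0.001, -1.0]]
force: [0.6, -0.2, -0.5]
opening: 0.157
grasp_force: 30.0
```

Run:
```python
from h import *
from rig import bot
import pickle
s=bot.read_state();c=bot.capture("wrist");T=wristT(s,c);t=bot.capture("top")
pickle.dump((s,c,t),open("d3.pkl","wb"))
cv2.imwrite("pics/g.png",c["color"][...,::-1])
z=s["position"][2]-.0025
R=s["tcp_rot"];print(s["position"],s["force"],"yaw",np.degrees(np.arctan2(R[1,0],R[0,0])))
for im,T in((c,T),(t,None)):
  for k in blue(im["color"],600):
    print(cv2.boundingRect(k),cv2.contourArea(k),[(zz,rect(cast(k.reshape(-1,2),im,zz,T))) for zz in(.04,z)])
```

```text
[0.52674004 0.07638421 0.16021482] [ 0.63192541 -0.16796462 -0.45885941] yaw 116.39412504132137
(197, 160, 127, 87) 7145.5 [(0.04, (535.7, 60.3, 89.5, 120.7, 26.4)), (np.float64(0.15771481972849238), (518.1, 96.1, 52.1, 70.3, 26.4))]
(330, 58, 89, 108) 8341.5 [(0.04, (587.8, 183.1, 71.8, 94.0, 116.5)), (np.float64(0.15771481972849238), (548.4, 167.6, 41.8, 54.7, 116.5))]
(241, 140, 54, 48) 1382.0 [(0.04, (587.8, 181.7, 72.7, 95.9, 116.0)), (np.float64(0.15771481972849238), (563.6, 183.1, 62.5, 82.4, 116.0))]
```

View pics/g.png

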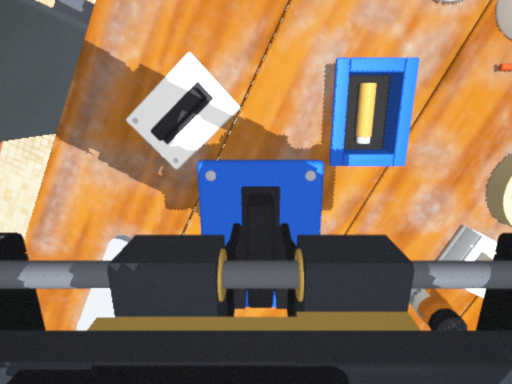

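The wrist view shows the held lid's front edge at row 160 (cols 198–323), the case rim at (374,111) and the white lid undisturbed at (184,112). Now the lid's offset in the hand.

Add to h.py:
```python
def held(s,c,zoff):
    """held lid's visible edges in tool axes (mm): front x, side ys, yaw slope (deg)"""
    h=cv2.cvtColor(c["color"],cv2.COLOR_RGB2HSV);m=cv2.inRange(h,(100,130,40),(132,255,255))
    n,l,st,_=cv2.connectedComponentsWithStats(m);T=wristT(s,c)
    i=1+np.argmax([a[4] if abs(a[0]+a[2]/2-260)<40 else 0 for a in st[1:]]);m=l==i
    x0,y0,w,_,_=st[i];R=s["tcp_rot"]
    tool=lambda p:((cast(p,c,s["position"][2]+zoff,T)-s["position"])@R)[:,:2]*1000
    cols=np.arange(x0+12,x0+w-12);f=tool(np.c_[cols,m[:,cols].argmax(0)-.5])
    rows=np.arange(y0+10,y0+60)
    L=tool(np.c_[m[rows].argmax(1)-.5,rows]);Rr=tool(np.c_[m.shape[1]-.5-m[rows][:,::-1].argmax(1),rows])
    return dict(front=np.median(f[:,0]).round(2),slope=np.degrees(np.polyfit(f[:,1],f[:,0],1)[0]).round(2),
      left=np.median(L[:,1]).round(2),right=np.median(Rr[:,1]).round(2),sl=np.degrees([np.polyfit(q[:,0],q[:,1],1)[0] for q in(L,Rr)]).round(2))
```

Run:
```python
from h import *
import pickle
s,c,t=pickle.load(open("d3.pkl","rb"))
for z in(-.0025,-.0105):print(held(s,c,z))
h=cv2.cvtColor(c["color"],cv2.COLOR_RGB2HSV);print(h[154:175,230].tolist());print(h[185,192:204].tolist(),h[185,316:330].tolist())
```

```text
{'front': np.float64(47.84), 'slope': np.float64(0.08), 'left': np.float64(-33.99), 'right': np.float64(36.15), 'sl': array([-0.6 ,  0.28])}
{'front': np.float64(46.4), 'slope': np.float64(0.08), 'left': np.float64(-35.7), 'right': np.float64(37.87), 'sl': array([-0.6 ,  0.28])}
[[14, 173, 153], [14, 163, 155], [14, 165, 153], [14, 163, 155], [13, 148, 152], [174, 59, 116], [114, 142, 142], [110, 198, 171], [110, 206, 187], [110, 208, 195], [110, 210, 200], [110, 208, 201], [110, 209, 204], [109, 204, 206], [110, 208, 206], [110, 206, 203], [110, 207, 203], [110, 208, 205], [110, 210, 202], [110, 205, 206], [110, 210, 203]]
[[13, 155, 128], [14, 162, 126], [13, 167, 125], [14, 169, 127], [13, 172, 123], [5, 95, 113], [116, 121, 129], [110, 195, 186], [110, 205, 197], [110, 209, 200], [110, 202, 205], [110, 207, 203]] [[110, 208, 205], [110, 206, 202], [109, 212, 206], [110, 204, 205], [110, 210, 198], [111, 200, 187], [113, 157, 162], [175, 51, 114], [15, 188, 152], [16, 200, 153], [15, 193, 152], [15, 188, 153], [15, 198, 148], [16, 202, 144]]
```

>>> run_rows(ticks=[0.025, 0.036, 0, 0, 0, 0, 0, 0.05, 0.072, 0, 0, 0, 0, 0, 0.0683, 0.101, 0.01, 0, 0, 0, 0, 0.0683, 0.101, 0.04, 0, 0, 0, 0, 0.0683, 0.101, 0.07, 0, 0, 0, 0, 0.0683, 0.101, 0.085, 0, 0, 0, 0, 0.0683, 0.101, 0.085, 0, 0, 0, 0, 0.0683, 0.101, 0.085, 0, 0, 0, 0, 0.0683, 0.101, 0.085, 0, 0, 0, 0])

```text
time_s: 7.7
position: [0.5893, 0.1817, 0.0771]
tcp_rot: [[-0.444, 0.896, 0.003], [0.896, 0.444, 0.0], [-0.001, 0.003, -1.0]]
force: [0.2, -1.2, -1.3]
opening: 0.159
grasp_force: 30.0
```

Run:
```python
from h import *
from rig import bot
import pickle
s=bot.read_state();c=bot.capture("wrist");t=bot.capture("top");q=bot.capture("scene")
pickle.dump((s,c,t,q),open("d4.pkl","wb"))
w=c["color"][130:280,150:370];a=t["color"][130:200,225:310];b=q["color"][165:215,205:255]
o=np.zeros((600,800,3),np.uint8)
o[:350,:514]=cv2.resize(w,(514,350),interpolation=cv2.INTER_CUBIC)
o[350:600,:303]=cv2.resize(a,(303,250),interpolation=cv2.INTER_CUBIC);o[350:,310:560]=cv2.resize(b,(250,250),interpolation=cv2.INTER_CUBIC)
cv2.imwrite("pics/i.png",o[...,::-1])
print(s["position"],s["tcp_rot"],held(s,c,-.0025))
```

```text
[0.58934186 0.18170491 0.07712716] [[-4.44198374e-01  8.95923274e-01  3.04819825e-03]
 [ 8.95927912e-01  4.44199294e-01  4.05457330e-04]
 [-9.90748855e-04  2.91106938e-03 -9.99995272e-01]] {'front': np.float64(55.01), 'slope': np.float64(-0.05), 'left': np.float64(-33.9), 'right': np.float64(35.96), 'sl': array([ 4.12, -5.19])}
```

View pics/i.png

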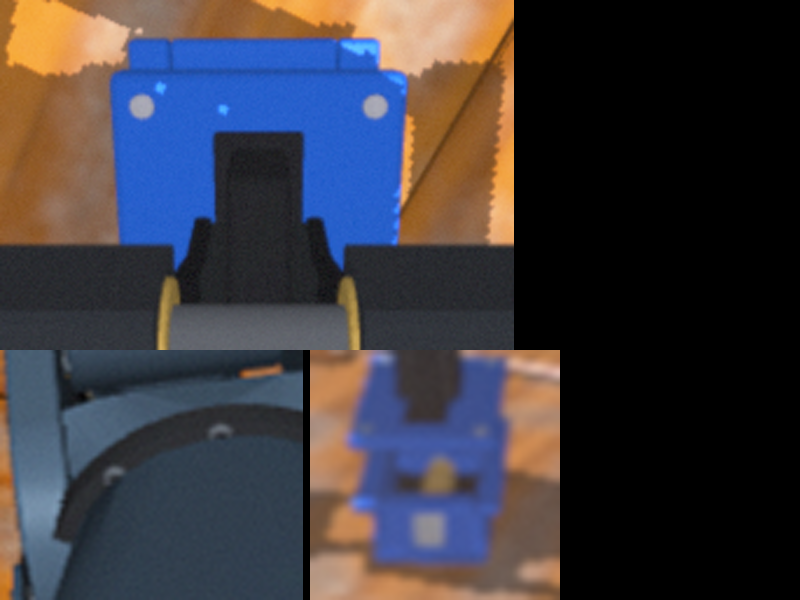

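The wrist crop shows the rim front edge (cols ~206–312, row 147) beyond the held lid's front edge (cols ~198–324, row 161); the lid is about 1.3 mm too far along tool y. I correct and come lower for a fine check.

>>> run_rows(ticks=[0, -0.0013, 0.01, 0, 0, 0, 0, 0, -0.0013, 0.0165, 0, 0, 0, 0, 0, -0.0013, 0.0165, 0, 0, 0, 0, 0, -0.0013, 0.0165, 0, 0, 0, 0, 0, -0.0013, 0.0165, 0, 0, 0, 0])

```text
time_s: 8.35
position: [0.5871, 0.181, 0.059]
tcp_rot: [[-0.444, 0.896, 0.0], [0.896, 0.444, 0.0], [0.0, 0.0, -1.0]]
force: [-0.2, 0.3, -1.4]
opening: 0.157
grasp_force: 30.0
```

Run:
```python
from h import *
from rig import bot
import pickle
s=bot.read_state();c=bot.capture("wrist");q=bot.capture("scene")
pickle.dump((s,c,q),open("d5.pkl","wb"))
w=c["color"][135:215,180:340];b=q["color"][165:215,205:265]
o=np.zeros((600,800,3),np.uint8)
o[:400]=cv2.resize(w,(800,400),interpolation=cv2.INTER_CUBIC)
o[400:,:240]=cv2.resize(b,(240,200),interpolation=cv2.INTER_CUBIC)
cv2.imwrite("pics/j.png",o[...,::-1])
print(s["position"],s["tcp_rot"][:,0])
g=cv2.cvtColor(c["color"],cv2.COLOR_RGB2GRAY).astype(int)
for col in(220,240,280,300):print(col,g[146:172,col].tolist())
```

```text
[0.58708532 0.18102293 0.05896366] [-4.44313666e-01  8.95871288e-01  3.48244408e-05]
220 [124, 127, 125, 122, 120, 97, 90, 94, 94, 97, 95, 97, 95, 84, 78, 80, 92, 91, 95, 94, 99, 95, 95, 96, 97, 97]
240 [108, 110, 108, 107, 106, 93, 88, 90, 97, 98, 97, 96, 99, 90, 82, 79, 89, 93, 92, 92, 95, 93, 97, 94, 96, 96]
280 [120, 116, 114, 111, 112, 97, 88, 92, 100, 100, 100, 97, 99, 88, 79, 88, 94, 94, 94, 96, 98, 96, 95, 97, 95, 94]
300 [102, 107, 105, 110, 109, 105, 112, 102, 96, 93, 94, 95, 93, 84, 83, 85, 90, 94, 96, 98, 99, 96, 95, 98, 97, 92]
```

View pics/j.png

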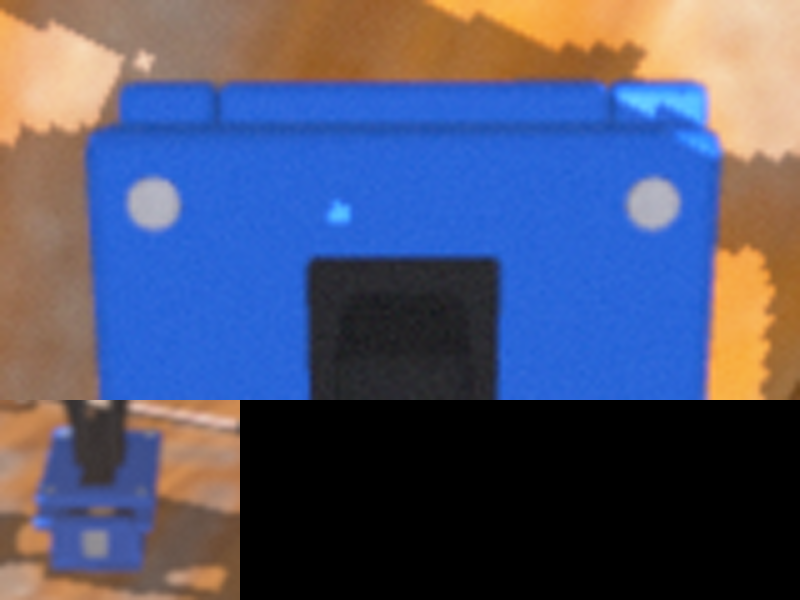

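>>> run_rows(ticks=[0, 0.0012, 0, 0, 0, 0, 0, 0, 0.0012, 0, 0, 0, 0, 0, 0, 0.0012, 0, 0, 0, 0, 0, 0, 0.0012, 0, 0, 0, 0, 0, 0, 0.0012, 0, 0, 0, 0, 0, 0, 0.0012, 0, 0, 0, 0, 0, 0, 0.0012, 0, 0, 0, 0, 0, 0, 0.0012, 0, 0, 0, 0, 0])

```text
time_s: 9.25
position: [0.5881, 0.1815, 0.0591]
tcp_rot: [[-0.444, 0.896, 0.0], [0.896, 0.444, 0.0], [-0.0, 0.0, -1.0]]
force: [-0.0, 0.4, -0.8]
opening: 0.161
grasp_force: 30.0
```

Create m.py:
```python
from h import *
from rig import bot
s=bot.read_state();T=None
c=bot.capture("wrist");T=wristT(s,c);I=c["color"].astype(float)
sat=I[...,2]-I[...,0]   # blue minus red: positive on blue parts, negative on wood
g=cv2.cvtColor(c["color"],cv2.COLOR_RGB2GRAY).astype(float)
z=s["position"][2];R=s["tcp_rot"]
tool=lambda p,h:((cast(p,c,h,T)-s["position"])@R)[:,:2]*1000
def cross(v):  # first and last zero crossing, sub-pixel
    k=np.flatnonzero(np.diff(np.sign(v)));f=lambda i:i+v[i]/(v[i]-v[i+1]);return f(k[0]),f(k[-1])
top=np.array([(x,140+cross(sat[140:175,x])[0]) for x in range(215,312,4)])
rf=np.median(top[:,1]);print("rim front row",rf,"slope deg",np.degrees(np.polyfit(*tool(top,.04).T[::-1],1)[0]).round(2))
seam=g[int(rf)+4:int(rf)+22,215:311].mean(1);print("seam",int(rf)+4,seam.round(0).tolist())
def sides(r,h):
    a,b=cross(sat[r,185:340]);P=tool([[185+a,r],[185+b,r]],h);return P[:,1].round(2),P[:,1].mean().round(2)
print("pos",s["position"].round(4),s["time_s"])
for r in range(int(rf)+2,int(rf)+30,2):print(r,"rim",sides(r,.04),"lid",sides(r,z-.0025))
for r in(rf,):print("rim front x",tool([[260,r]],.04)[0])
for r in(157,158,159,160,161,162):print(r,"lid bottom",tool([[260,r]],z-.0105)[0,0].round(2),"top",tool([[260,r]],z-.0025)[0,0].round(2))
```

```bash
python3 m.py
```

```text
rim front row 150.65413533834587 slope deg -0.16
seam 154 [104.0, 104.0, 101.0, 99.0, 97.0, 88.0, 80.0, 83.0, 90.0, 94.0, 96.0, 97.0, 99.0, 99.0, 98.0, 98.0, 98.0, 99.0]
pos [0.5881 0.1815 0.0591] 9.25
152 rim (array([-33.8 ,  36.41]), np.float64(1.31)) lid (array([-30.61,  33.17]), np.float64(1.28))
154 rim (array([-34.34,  36.92]), np.float64(1.29)) lid (array([-31.1 ,  33.63]), np.float64(1.27))
156 rim (array([-34.42,  36.98]), np.float64(1.28)) lid (array([-31.16,  33.68]), np.float64(1.26))
158 rim (array([-34.51,  36.99]), np.float64(1.24)) lid (array([-31.25,  33.7 ]), np.float64(1.22))
160 rim (array([-35.91,  37.56]), np.float64(0.83)) lid (array([-32.52,  34.22]), np.float64(0.85))
162 rim (array([-37.35,  39.47]), np.float64(1.06)) lid (array([-33.83,  35.95]), np.float64(1.06))
164 rim (array([-37.8 ,  39.85]), np.float64(1.03)) lid (array([-34.24,  36.29]), np.float64(1.03))
166 rim (array([-37.
[... 202 characters left out ...]
  40.09]), np.float64(1.03)) lid (array([-34.45,  36.51]), np.float64(1.03))
172 rim (array([-38.11,  40.13]), np.float64(1.01)) lid (array([-34.52,  36.54]), np.float64(1.01))
174 rim (array([-38.13,  40.09]), np.float64(0.98)) lid (array([-34.54,  36.51]), np.float64(0.98))
176 rim (array([-38.18,  40.1 ]), np.float64(0.96)) lid (array([-34.58,  36.52]), np.float64(0.97))
178 rim (array([-38.07,  40.09]), np.float64(1.01)) lid (array([-34.49,  36.51]), np.float64(1.01))
rim front x [50.24914348  0.98080214]
157 lid bottom 47.87 top 49.24
158 lid bottom 47.29 top 48.69
159 lid bottom 46.71 top 48.13
160 lid bottom 46.12 top 47.58
161 lid bottom 45.54 top 47.02
162 lid bottom 44.95 top 46.46
```

>>> run_rows(ticks=[0.0025, 0.0003, 0, 0, 0, 0.2, 0, 0.0025, 0.0003, 0.003, 0, 0, 0.2, 0, 0.0025, 0.0003, 0.005, 0, 0, 0.2, 0, 0.0025, 0.0003, 0.005, 0, 0, 0.2, 0, 0.0025, 0.0003, 0.005, 0, 0, 0.2, 0, 0.0025, 0.0003, 0.005, 0, 0, 0.2, 0, 0.0025, 0.0003, 0.005, 0, 0, 0.2, 0])

```text
time_s: 10.0
position: [0.5873, 0.1839, 0.0541]
tcp_rot: [[-0.441, 0.897, 0.0], [0.897, 0.441, 0.0], [-0.0, 0.0, -1.0]]
force: [-0.3, -0.2, -1.6]
opening: 0.16
grasp_force: 30.0
```

```bash
python3 m.py | grep -v lid.*rim | head -30
```

Run:
```python
from h import *
from rig import bot
c=bot.capture("wrist");q=bot.capture("scene")
o=np.zeros((600,800,3),np.uint8)
o[:300]=cv2.resize(c["color"][140:200,180:340],(800,300),interpolation=cv2.INTER_CUBIC)
o[300:,:400]=cv2.resize(q["color"][168:213,205:265],(400,300),interpolation=cv2.INTER_CUBIC)
cv2.imwrite("pics/k.png",o[...,::-1])
```

```text
rim front row 155.90291262135923 slope deg 0.03
seam 159 [86.0, 80.0, 84.0, 90.0, 94.0, 95.0, 97.0, 97.0, 97.0, 96.0, 97.0, 98.0, 99.0, 100.0, 101.0, 102.0, 102.0, 102.0]
pos [0.5873 0.1839 0.0541] 10.0
157 rim (array([-34.  ,  35.67]), np.float64(0.84)) lid (array([-31.68,  33.38]), np.float64(0.85))
159 rim (array([-34.82,  36.33]), np.float64(0.75)) lid (array([-32.45,  33.99]), np.float64(0.77))
161 rim (array([-35.62,  37.88]), np.float64(1.13)) lid (array([-33.19,  35.44]), np.float64(1.12))
163 rim (array([-36.49,  38.61]), np.float64(1.06)) lid (array([-34.01,  36.12]), np.float64(1.06))
165 rim (array([-36.85,  38.94]), np.float64(1.04)) lid (array([-34.34,  36.43]), np.float64(1.04))
167 rim (array([-36.93,  39.03]), np.float64(1.05)) lid (array([-34.41,  36.52]), np.float64(1.05))
169 rim (array([-36.93,  39.06]), np.float64(1.07)) lid (array([-34.41,  36.54]), np.float64(1.06))
171 rim (array([-36
[... 202 characters left out ...]
 ,  39.05]), np.float64(1.02)) lid (array([-34.48,  36.53]), np.float64(1.02))
177 rim (array([-37.08,  39.08]), np.float64(1.0)) lid (array([-34.56,  36.56]), np.float64(1.0))
179 rim (array([-36.99,  39.04]), np.float64(1.03)) lid (array([-34.47,  36.53]), np.float64(1.03))
181 rim (array([-37.04,  39.08]), np.float64(1.02)) lid (array([-34.52,  36.56]), np.float64(1.02))
183 rim (array([-36.97,  39.  ]), np.float64(1.02)) lid (array([-34.45,  36.49]), np.float64(1.02))
rim front x [47.90387818  0.98040811]
157 lid bottom 47.88 top 49.25
158 lid bottom 47.29 top 48.69
159 lid bottom 46.71 top 48.14
160 lid bottom 46.13 top 47.58
161 lid bottom 45.54 top 47.02
162 lid bottom 44.96 top 46.47
```

View pics/k.png

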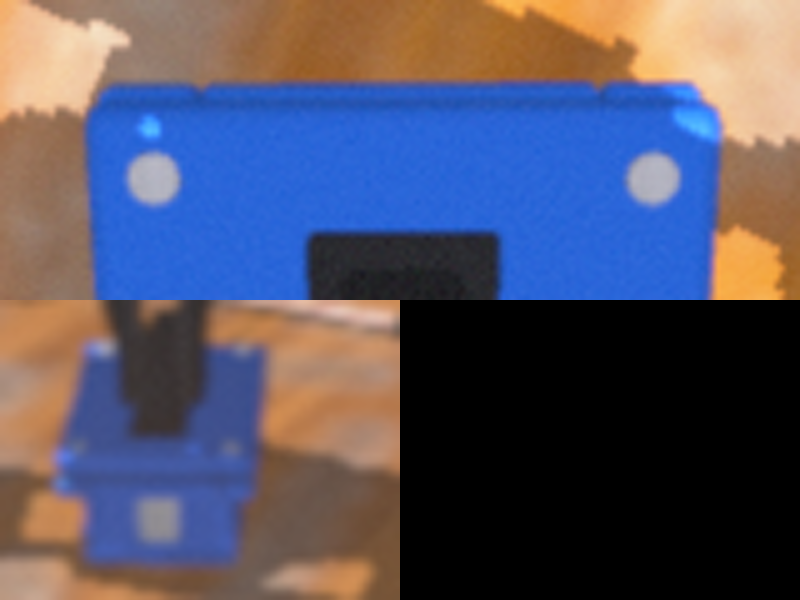

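The close view shows the lid square over the rim: the rim strip is a thin even band in front (rows ~157–160), sides within 0.3 mm. I set it down gently.

>>> run_rows(ticks=[0.0002, -0.0003, 0.001, 0, 0, 0, 0, 0.0002, -0.0003, 0.0015, 0, 0, 0, 0, 0.0002, -0.0003, 0.002, 0, 0, 0, 0, 0.0002, -0.0003, 0.0025, 0, 0, 0, 0, 0.0002, -0.0003, 0.003, 0, 0, 0, 0, 0.0002, -0.0003, 0.0033, 0, 0, 0, 0, 0.0002, -0.0003, 0.0033, 0, 0, 0, 0, 0.0002, -0.0003, 0.0033, 0, 0, 0, 0])

```text
time_s: 10.95
position: [0.5869, 0.184, 0.0507]
tcp_rot: [[-0.441, 0.897, -0.0], [0.897, 0.441, 0.0], [0.0, -0.0, -1.0]]
force: [0.4, -0.2, -1.0]
opening: 0.162
grasp_force: 30.0
```

```bash
python3 m.py | grep -E "front|seam|slope"
```

```text
rim front row 157.28070175438597 slope deg 0.16
seam 161 [84.0, 90.0, 94.0, 95.0, 96.0, 97.0, 97.0, 97.0, 97.0, 98.0, 99.0, 101.0, 102.0, 102.0, 103.0, 102.0, 102.0, 101.0]
rim front x [47.66985801  0.98123797]
```

>>> run_rows(ticks=[0, 0, 0.0003, 0, 0, 0, 0, 0, 0, 0.0006, 0, 0, 0, 0, 0, 0, 0.0006, 0, 0, 0, 0, 0, 0, 0.0006, 0, 0, 0, 0])

```text
time_s: 11.4
position: [0.5869, 0.184, 0.0505]
tcp_rot: [[-0.441, 0.897, 0.0], [0.897, 0.441, 0.0], [-0.0, 0.0, -1.0]]
force: [-1.6, 0.0, 2.4]
opening: 0.158
grasp_force: 30.0
```

>>> run_rows(ticks=[0, 0, 0.0003, 0, 0, 0, 0, 0, 0, 0.0006, 0, 0, 0, 0, 0, 0, 0.0006, 0, 0, 0, 0, 0, 0, 0.0006, 0, 0, 0, 0])

```text
time_s: 11.8
position: [0.5869, 0.184, 0.0505]
tcp_rot: [[-0.441, 0.897, 0.0], [0.897, 0.441, -0.0], [-0.0, 0.0, -1.0]]
force: [-1.8, -1.2, 6.3]
opening: 0.16
grasp_force: 30.0
```

Contact at z=0.0505 as expected. I release and retreat upwards.

>>> run_rows(ticks=[0, 0, -0.0005, 0, 0, 0, 0.5, 0, 0, -0.0005, 0, 0, 0, 0.5, 0, 0, -0.0005, 0, 0, 0, 0.5, 0, 0, -0.0005, 0, 0, 0, 0.5, 0, 0, -0.0005, 0, 0, 0, 0.5, 0, 0, -0.0005, 0, 0, 0, 0.5, 0, 0, -0.0005, 0, 0, 0, 0.5, 0, 0, -0.01, 0, 0, 0, 0.5, 0, 0, -0.03, 0, 0, 0, 0.5, -0.02, 0, -0.07, 0, 0, 0, 0.5, -0.07, 0, -0.11, 0, 0, 0, 0.5, -0.1, 0, -0.15, 0, 0, 0, 0.5, -0.1, 0, -0.15, 0, 0, 0, 0.5, -0.1, 0, -0.15, 0, 0, 0, 0.5])

```text
time_s: 13.2
position: [0.633, 0.0929, 0.2024]
tcp_rot: [[-0.439, 0.898, 0.006], [0.898, 0.439, 0.0], [-0.003, 0.005, -1.0]]
force: [0.4, 0.8, 0.7]
opening: 0.501
grasp_force: 0.0
```

Run:
```python
from h import *
from rig import bot
s=bot.read_state();c=bot.capture("wrist");q=bot.capture("scene");T=wristT(s,c)
for k in blue(c["color"],600):
    print(cv2.boundingRect(k),rect(cast(k.reshape(-1,2),c,.048,T)),rect(cast(k.reshape(-1,2),c,.04,T)))
x,y,w,h=cv2.boundingRect(max(blue(c["color"],600),key=cv2.contourArea))
o=np.zeros((600,800,3),np.uint8)
o[:,:450]=cv2.resize(c["color"][max(0,y-15):y+h+15,max(0,x-15):x+w+15],(450,600),interpolation=cv2.INTER_CUBIC)
o[:260,450:]=cv2.resize(q["color"][168:213,205:265],(350,260),interpolation=cv2.INTER_CUBIC)
o[260:520,450:]=cv2.resize(q["color"][130:260,180:355],(350,260),interpolation=cv2.INTER_CUBIC)
cv2.imwrite("pics/l.png",o[...,::-1])
```

```text
(220, 25, 75, 102) (587.9, 183.7, 70.3, 93.1, 116.2) (587.6, 184.3, 72.1, 95.5, 116.2)
```

View pics/l.png

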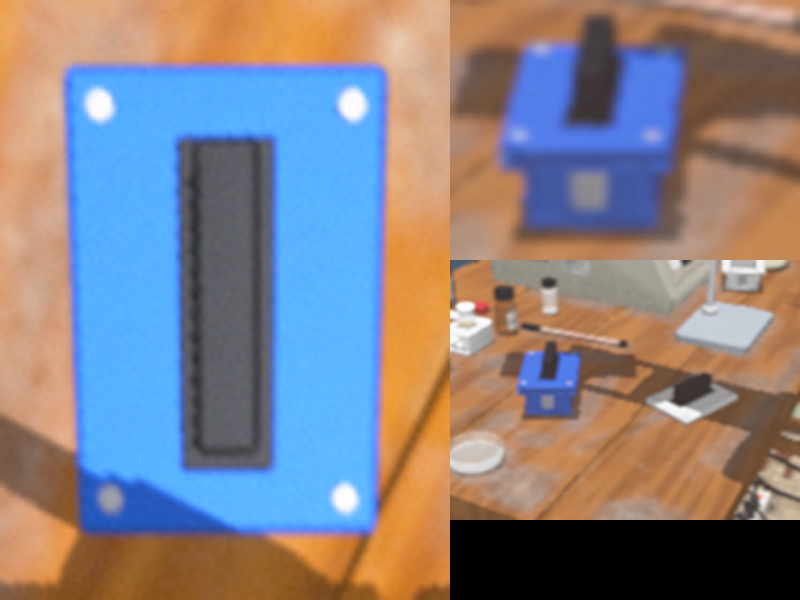

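The lid lies flat and square on the case with no rim showing. It measures (587.9, 183.7) mm at 116.2°, against the case's (587.8, 183.1) mm at 116.5°. The white lid is undisturbed.

```bash
python3 -c "
from rig import bot
print(bot.hand_in())"
```

```text
the job is handed in; nothing more can be done
None
```

I set the blue lid down flat on the blue case, in line with the rim to about 0.6 mm and 0.3° by the wrist camera, left the white lid where it was, and handed the job in at about 13 s.

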